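# Label the spice jar with a two-stage labeller key

### The arm

A 7-joint arm with a two-finger parallel gripper is mounted at the origin on a cart in front of the work surface, level with it; the furniture and walls round the work are solid. World frame = base frame: x ahead of the robot, y to its left, z up, the work surface at z = 0. Lengths are in m, angles in rad, forces in N, time in s.
With the tool pointing down it reaches from about 0.425 to 0.875 m from the base axis. Payload 8.4 kg.
Tool frame: the origin (TCP) lies midway between the tips of the shut fingers; the grasp point (between the pads) lies 19 mm behind it (robot.hold_point_z is the distance from the TCP to the grasp point, in m); z points along the fingers, y is the line along which they close (so a half turn about z gives the same grasp; the last joint's range is limited). The gripper opens to 85 mm and grips with 20 to 120 N. Pads are 22 mm wide; open, the fingers measure 114 mm over their backs; the gripper's body (76 mm by 85 mm) begins 54 mm behind the grasp point. The pads swing forward as they close: fully open they stand 13 mm farther back than shut.
Start: joints at [1.08, 0.333, 0.04, 1.465, -0.013, 1.343, -0.059], TCP at [0.248, -0.601, 0.231] pointing down, gripper open.
Joint ranges: [-2.58, 2.58], [-0.38, 2.09], [-1.3, 1.39], [0.25, 2.4], [-1.5, 4.64], [0.08, 2.09], [-2.65, 2.65]. Speed limits (rad/s): [2.22, 2.22, 2.79, 2.79, 3.14, 3.14, 3.14].

### API

Orientations are given as a rotation vector (axis times angle).
In Python, from workcell import robot, eyes, ticket gives the robot as it stands.
- The arm moves only by the tool arm_command, never from a script. Its argument "steps" is a list of rows, each an object of numbers: "dx", "dy", "dz": the shift along the tool's x, y, z in m; "roll": the turn about the tool's z in degrees; "hand": the finger opening in m, from 0 to 0.0854. In form: [{"dx": .., "dy": .., "dz": .., "roll": .., "hand": ..}, ...]. A call has 1 to 5 rows; each row is the pose to reach, as a shift and turn from the pose commanded when the call began, along the tool's axes at that moment; what a row does not reach only later rows make up. A row lasts 1/8 s, in which the tool goes at most 62.5 mm and 10.7 degrees, less where a joint would pass 70% of its speed; a pose out of reach is approached as far as the arm can. A call with a gripper value outside its range is refused whole. The fingers move at their own pace and stop on an object; the grip force is fixed at half the most. Time passes only in rows, so rows that repeat a pose let the fingers close. It gives the time, the measured TCP pose, the force, the opening and the grip force at its end, in the units of the state.
- robot.sense(): the state, without advancing time (a new reading comes with each control period).
- eyes.snapshot(name): name is "scene" or "top" or "wrist"; returns a dict with "pixels" (420x560x3 uint8, red, green, blue), "depth" (420x560 float32, m along the optical axis (not along the pixel's ray), 0 where there is no reading), "K" (3x3 intrinsics, pixels), "dist" ([k1, k2, p1, p2, k3] as OpenCV has them; the pictures are not rectified), "R" (3x3) and "t" (3): a world point X has camera coordinates R X + t. Camera axes: x right, y down, z forward; pixel columns grow to the right and rows downward; lengths in m; the calibration is good to about 2 mm. A picture is of the moment at which its call begins.
- ticket.finish_job(): hands the job in; it is judged then, once.
The state is a dict: "clock": time; "joints": joint angles; "qd": joint speeds; "joint_efforts": joint torques, N m; "tool_pos": TCP position; "tcp_rot": TCP orientation; "wrist_force": force on the tool from outside, world axes, zero at the start; "ft_torque": the same for the moment, N m; "width": opening from 0.0 (shut) to 1.0 (fully open); "finger_force": force on a finger pad.
Only numpy, scipy, OpenCV 4.12 (cv2) and the standard library are available. Lean on these libraries where they do the work, as an engineer would, in place of code of your own. Each camera call takes 0.05 s, during which the arm holds its last target. There are 200 camera calls.

### The job

Two identical jar labellers stand on the worktop; use the one that holds the red-capped spice jar. Press its orange key down to the halfway stop and keep it still there for about a second (the label feeds), then press it fully down (the label goes on) and let the key come all the way up again. Leave the other labeller's key alone, and leave the spice jar and the dropper bottle standing where they are.

Things in the scene. Friction and masses are not known exactly. Their poses are not given: they have to be found in the camera images.
- spice_key: Round orange push key, 46 mm across, flat top, on the tower of the labeller holding the spice jar. Origin: centre of its top face; z up, own -x points to the jar. Top face z = 0.130 m at rest, 0.116 at the halfway stop, 0.102 fully down. Soft to the stop (1.2 to 3 N), below it 9 rising to 14 N, then a hard end; springs back. White shaft under the cap: 14 mm shows at rest, none at the halfway stop.
- dropper_key: The same key of the other labeller, which holds the dropper bottle; not to be pressed. Origin: centre of its top face, z = 0.130 m at rest. Both labellers are fixed: grey base 205 x 106 mm, 117 mm before to 88 mm behind the key's axis; white tower 78 x 92 mm under the key, top z = 0.090 m, black collar to 0.096 m; paper label roll behind it to z = 0.082 m.
- spice_jar: Spice jar with a red cap and reddish label, 45 mm in diameter, 106 mm tall, standing loose on the base of the labeller to be used, about 88 mm in front of its key's axis; foot z = 0.014 m, top z = 0.120 m. Origin: centre of its underside, z up.
- dropper_bottle: Small brown dropper bottle with a black dropper cap and a light label, 33 mm in diameter, 102 mm tall, standing loose on the base of the other labeller, its foot at z = 0.014 m. Origin at the centre of its underside, z up.

How it is judged:
On the way, in this order (a step that is already met when the one before it is completed fails the run):
1. the spice labeller's key is at its halfway stop (top face between z = 0.110 and 0.120 m) and still (slower than 4 mm/s) for 0.7 s (height (world z) of spice_key between 0.11 and 0.12 m and linear speed of spice_key below 0.004 m/s), for 0.7 s.
2. then the key is fully down (top face below z = 0.106 m) for 0.1 s (height (world z) of spice_key below 0.106 m), for 0.1 s.
At the end, for the whole second after the job is handed in: Both keys are up again (top faces above z = 0.126 m); the spice jar and the dropper bottle stand still and upright (within 11 degrees) within 20 mm of where they started (height (world z) of each of spice_key, dropper_key above 0.126 m and distance of each of spice_jar, dropper_bottle from where it was at the start of the episode below 0.02 m and angle between each of spice_jar, dropper_bottle's own z axis and vertical below 0.2 rad and linear speed of each of spice_jar, dropper_bottle below 0.02 m/s); the robot touches nothing.
It fails at once if the other labeller's key is pressed by more than 8 mm (height (world z) of dropper_key below 0.122 m).
It fails at once if the spice jar or the dropper bottle is knocked over (angle between any of spice_jar, dropper_bottle's own z axis and vertical above 0.5 rad).
It also fails if it takes over 29 s, if anything falls off the work surface, if the arm or the gripper's body presses on something with over 40 N, if the wrist force passes 120 N, or if a joint passes its speed limit or range.

## Working session

There is one attempt and no reset: what is moved stays moved. The work goes in short steps, Python scripts to look and compute and a tool call to move; the robot and the scene stay as the last step left them, time stands still between calls to the robot, and variables do not carry over. Pictures are saved under pics/ and viewed, at most 10 in all, crops included, and the job is handed in when it is done.

Besides the shell and the picture viewer there is one more tool, called after "Request:" as name(argument=value, ...), one argument or row to a line, values as JSON. arm_command: Moves the arm, as the interface text tells. Its arguments: {"type":"object","properties":{"steps":{"type":"array"}},"required":["steps"]}

```bash
mkdir -p pics; cat > h.py <<'E'
import numpy as np,cv2
from workcell import robot,eyes,ticket
def snap(n,f=None):
    s=eyes.snapshot(n)
    if f: cv2.imwrite('pics/'+f,s['pixels'][:,:,::-1])
    return s
def onplane(s,uv,z):
    p=cv2.undistortPoints(np.array(uv,float).reshape(-1,1,2),s['K'],np.array(s['dist'])).reshape(-1,2)
    d=np.c_[p,np.ones(len(p))]@s['R']; c=-s['R'].T@s['t']
    return c+d*((z-c[2])/d[:,2])[:,None]
def blobs(s,lo,hi,amin=60):
    h=cv2.cvtColor(s['pixels'],cv2.COLOR_RGB2HSV)
    m=cv2.inRange(h,np.array(lo),np.array(hi))
    n,l,st,c=cv2.connectedComponentsWithStats(m)
    return [(st[i].tolist(),c[i].round(1).tolist()) for i in range(1,n) if st[i][4]>=amin]
E
python3 - <<'E'
from h import *
print(robot.sense())
for n in('scene','top'):
    s=snap(n,n+'1.png'); print(n,'orange',blobs(s,(7,140,120),(20,255,255)),'red',blobs(s,(0,140,80),(6,255,255)))
    for st,c in blobs(s,(7,140,120),(20,255,255)): print(onplane(s,c,.13))
E
```

```text
{'clock': 0.0, 'joints': array([ 1.07982833,  0.33385925,  0.03989355,  1.46629105, -0.01338048,
        1.34326997, -0.05848082]), 'qd': array([0.00110173, 0.00164   , 0.00028275, 0.0017342 , 0.00134012,
       0.00169281, 0.0010359 ]), 'joint_efforts': array([-4.91690435e-05, -6.58564711e+01,  1.36515353e+00, -4.05555475e+01,
        1.67070609e-02,  1.28714784e-02,  1.09633602e-04]), 'tool_pos': array([ 0.24796778, -0.60035251,  0.23044524]), 'tcp_rot': array([-3.08004396e+00, -6.11148262e-01,  6.75801010e-04]), 'wrist_force': array([-0.52729952,  0.36056774, -0.67176768]), 'ft_torque': array([-0.00756905, -0.02706626,  0.00919631]), 'finger_force': 0.0, 'width': 0.9983041561366719}
scene orange [([258, 164, 20, 17, 249], [267.5, 171.3]), ([321, 274, 24, 24, 427], [332.1, 285.0])] red [([123, 2, 20, 9, 66], [132.4, 6.2]), ([0, 53, 386, 367, 27544], [167.9, 272.3]), ([178, 108, 16, 14, 80], [184.7, 114.7]), ([242, 261, 150, 132, 1237], [328.5, 319.7]), ([3, 275, 97, 78, 1544], [38.5, 323.5]), ([213, 403, 17, 17, 78], [220.2, 412.7])]
[[0.51448942 0.05053836 0.13      ]]
[[ 0.5063921  -0.27639477  0.13      ]]
top orange [([196, 189, 21, 22, 357], [205.9, 199.2]), ([355, 197, 21, 22, 346], [365.3, 207.4]), ([345, 241, 10, 13, 69], [350.5, 247.7])] red [([338, 237, 21, 21, 269], [347.2, 246.9])]
[[0.51822228 0.05738339 0.13      ]]
[[ 0.5097536  -0.27163042  0.13      ]]
[[ 0.42589169 -0.24106998  0.13      ]]
```

View pics/top1.png

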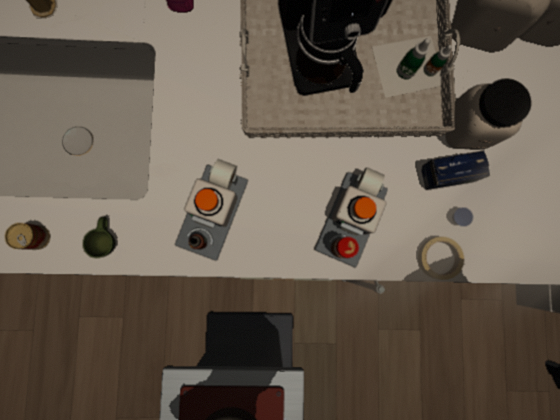

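View pics/scene1.png

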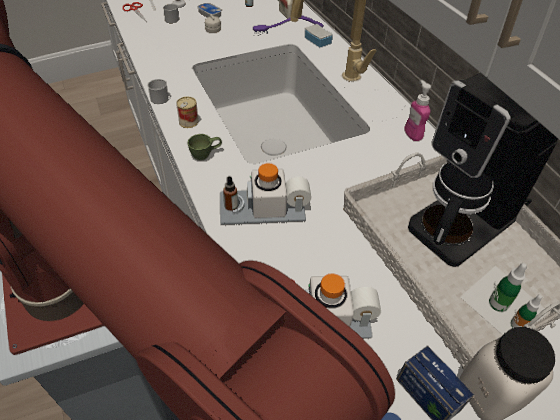

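The spice labeller is the right one in the top view: key at (365,207), red cap at (347,247). The dropper labeller has its key at (206,199). The target key is at about (0.510, -0.272), with the jar towards the robot from it. I'll approach high with the fingers shut.

Request:
arm_command(
  steps=[
    {"dx": 0.05,"dy": -0.028,"dz": 0,"roll": 0,"hand": 0},
    {"dx": 0.1,"dy": -0.055,"dz": 0,"roll": 0,"hand": 0},
    {"dx": 0.15,"dy": -0.083,"dz": 0,"roll": 0,"hand": 0},
    {"dx": 0.2,"dy": -0.11,"dz": 0,"roll": 0,"hand": 0},
    {"dx": 0.24,"dy": -0.133,"dz": 0,"roll": 0,"hand": 0},
  ],
)

```text
clock: 0.72
tool_pos: [0.4205, -0.3838, 0.2311]
tcp_rot: [-3.081, -0.614, -0.0]
wrist_force: [-0.1, -1.1, 0.7]
width: -0.001
finger_force: 0.0
```

Request:
arm_command(
  steps=[
    {"dx": 0.04,"dy": -0.022,"dz": 0,"roll": 0,"hand": 0},
    {"dx": 0.06,"dy": -0.033,"dz": 0,"roll": 0,"hand": 0},
    {"dx": 0.06,"dy": -0.033,"dz": 0,"roll": 0,"hand": 0},
    {"dx": 0.06,"dy": -0.033,"dz": 0,"roll": 0,"hand": 0},
  ],
)

```text
clock: 1.23
tool_pos: [0.4612, -0.3338, 0.2311]
tcp_rot: [3.082, 0.61, -0.001]
wrist_force: [-0.6, -0.1, -0.7]
width: -0.004
finger_force: 0.0
```

```bash
python3 - <<'E'
from h import *
q=robot.sense();print(q['clock'],q['tool_pos'],q['tcp_rot'],q['width'],q['wrist_force'])
s=snap('wrist','w1.png')
for st,c in blobs(s,(7,140,120),(20,255,255)): print(st,c,onplane(s,c,.13))
E
```

```text
1.225 [ 0.46116325 -0.33380878  0.23107693] [ 3.08179312e+00  6.09607023e-01 -1.29540844e-03] -0.003696618782468552 [-0.62170219 -0.12057798 -0.739973  ]
```

View pics/w1.png

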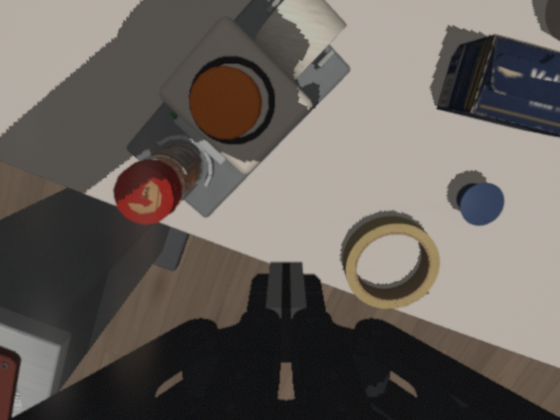

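The wrist view shows the orange key at about (226,103) in shadow and the red cap at (147,192). The mask missed the key because it's dark, so I'll lower the value threshold and localise again.

```bash
python3 - <<'E'
from h import *
s=snap('wrist'); q=robot.sense(); R=cv2.Rodrigues(q['tcp_rot'])[0]
for st,c in blobs(s,(6,170,60),(20,255,255),800):
    p=onplane(s,[st[0]+st[2]/2,st[1]+st[3]/2],.13)[0]; p2=onplane(s,c,.13)[0]
    print(st,c,p,p2,'shift',R.T@(p2-q['tool_pos']))
    u,v=map(int,c); print(s['depth'][v,u], (-s['R'].T@s['t']))
E
```

```text
[190, 66, 70, 73, 3977] [224.2, 101.7] [ 0.50972481 -0.27153743  0.13      ] [ 0.5099964  -0.27090198  0.13      ] shift [ 0.0693769  -0.03986988  0.10112847]
0.23418286 [ 0.53274578 -0.30351709  0.37376962]
```

Request:
arm_command(
  steps=[
    {"dx": 0.035,"dy": -0.02,"dz": 0,"roll": 0,"hand": 0},
    {"dx": 0.069,"dy": -0.04,"dz": 0,"roll": 0,"hand": 0},
    {"dx": 0.069,"dy": -0.04,"dz": 0.04,"roll": 0,"hand": 0},
    {"dx": 0.069,"dy": -0.04,"dz": 0.08,"roll": 0,"hand": 0},
    {"dx": 0.069,"dy": -0.04,"dz": 0.08,"roll": 0,"hand": 0},
  ],
)

```text
clock: 1.95
tool_pos: [0.5081, -0.2696, 0.1485]
tcp_rot: [-3.079, -0.609, 0.008]
wrist_force: [-0.6, 1.0, 0.7]
width: -0.002
finger_force: 0.0
```

```bash
python3 - <<'E'
from h import *
q=robot.sense();print(q['clock'],q['tool_pos'],q['width'],q['wrist_force'])
s=snap('scene'); p=s['pixels'][200:380,240:440,::-1]
a=cv2.resize(p,None,fx=2.8,fy=2.8,interpolation=2)
w=snap('wrist')
cv2.imwrite('pics/c1.png',a); cv2.imwrite('pics/w2.png',w['pixels'][:,:,::-1])
E
```

```text
1.95 [ 0.50812308 -0.26956386  0.14853195] -0.002321404004441718 [-0.6092433   1.01593782  0.70304944]
```

View pics/c1.png

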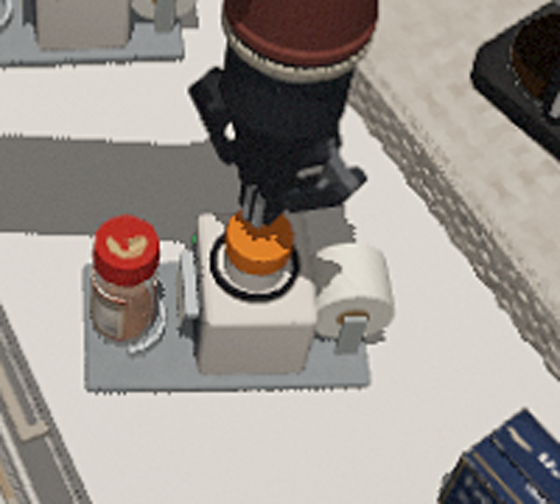

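View pics/w2.png

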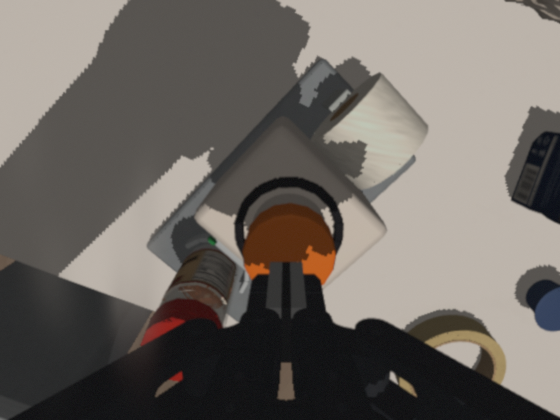

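The scene crop shows the fingertips centred just above the key, with the white shaft visible, so the key is at rest. I'll descend in small steps.

Request:
arm_command(
  steps=[
    {"dx": 0,"dy": 0,"dz": 0.01,"roll": 0,"hand": 0},
    {"dx": 0,"dy": 0,"dz": 0.018,"roll": 0,"hand": 0},
    {"dx": 0,"dy": 0,"dz": 0.024,"roll": 0,"hand": 0},
    {"dx": 0,"dy": 0,"dz": 0.024,"roll": 0,"hand": 0},
  ],
)

```text
clock: 2.55
tool_pos: [0.5105, -0.2695, 0.1271]
tcp_rot: [-3.081, -0.611, 0.0]
wrist_force: [-0.8, -0.3, 1.1]
width: -0.001
finger_force: 0.6
```

Request:
arm_command(
  steps=[
    {"dx": 0,"dy": 0,"dz": 0.003,"roll": 0,"hand": 0},
    {"dx": 0,"dy": 0,"dz": 0.006,"roll": 0,"hand": 0},
    {"dx": 0,"dy": 0,"dz": 0.008,"roll": 0,"hand": 0},
    {"dx": 0,"dy": 0,"dz": 0.009,"roll": 0,"hand": 0},
    {"dx": 0,"dy": 0,"dz": 0.009,"roll": 0,"hand": 0},
  ],
)

```text
clock: 3.18
tool_pos: [0.5106, -0.2695, 0.1183]
tcp_rot: [3.081, 0.611, 0.0]
wrist_force: [-0.9, 0.3, 1.7]
width: 0.0
finger_force: 1.2
```

Request:
arm_command(
  steps=[
    {"dx": 0,"dy": 0,"dz": 0.001,"roll": 0,"hand": 0},
    {"dx": 0,"dy": 0,"dz": 0.002,"roll": 0,"hand": 0},
    {"dx": 0,"dy": 0,"dz": 0.002,"roll": 0,"hand": 0},
  ],
)

```text
clock: 3.55
tool_pos: [0.5106, -0.2695, 0.1163]
tcp_rot: [3.082, 0.611, 0.0]
wrist_force: [0.3, -0.8, 3.6]
width: -0.002
finger_force: 1.4
```

```bash
python3 - <<'E'
from h import *
q=robot.sense();print(q['clock'],q['tool_pos'],q['wrist_force'],q['finger_force'])
s=snap('scene'); p=s['pixels'][240:350,290:400,::-1]
cv2.imwrite('pics/c2.png',cv2.resize(p,None,fx=5,fy=5,interpolation=2))
E
```

```text
3.55 [ 0.51058872 -0.26946324  0.11628784] [ 0.32457282 -0.80235694  3.57469551] 1.351929847151041
```

View pics/c2.png

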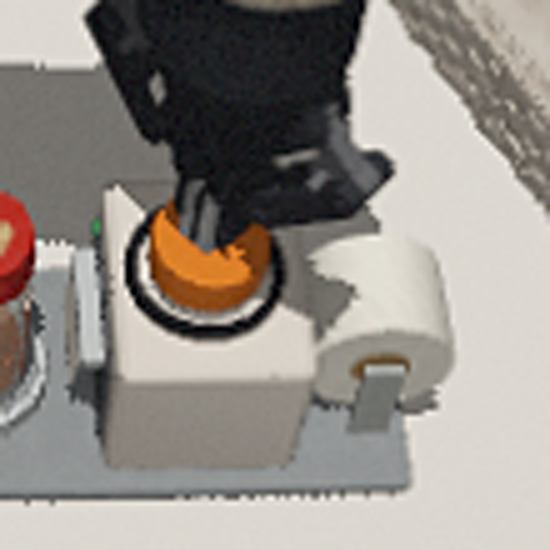

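The white shaft has nearly vanished below the cap, the force is about 3 N and z is 0.116, so this is the halfway stop. I'll hold here for over a second.

Request:
arm_command(
  steps=[
    {"dx": 0,"dy": 0,"dz": 0,"roll": 0,"hand": 0},
    {"dx": 0,"dy": 0,"dz": 0,"roll": 0,"hand": 0},
    {"dx": 0,"dy": 0,"dz": 0,"roll": 0,"hand": 0},
    {"dx": 0,"dy": 0,"dz": 0,"roll": 0,"hand": 0},
    {"dx": 0,"dy": 0,"dz": 0,"roll": 0,"hand": 0},
  ],
)

```text
clock: 4.22
tool_pos: [0.5106, -0.2695, 0.1163]
tcp_rot: [-3.081, -0.611, 0.0]
wrist_force: [-0.0, 1.0, 2.1]
width: 0.003
finger_force: 1.4
```

Request:
arm_command(
  steps=[
    {"dx": 0,"dy": 0,"dz": 0,"roll": 0,"hand": 0},
    {"dx": 0,"dy": 0,"dz": 0,"roll": 0,"hand": 0},
    {"dx": 0,"dy": 0,"dz": 0,"roll": 0,"hand": 0},
    {"dx": 0,"dy": 0,"dz": 0,"roll": 0,"hand": 0},
    {"dx": 0,"dy": 0,"dz": 0,"roll": 0,"hand": 0},
  ],
)

```text
clock: 4.85
tool_pos: [0.5106, -0.2694, 0.1163]
tcp_rot: [-3.081, -0.611, 0.0]
wrist_force: [1.0, -0.1, 3.2]
width: 0.002
finger_force: 1.4
```

Request:
arm_command(
  steps=[
    {"dx": 0,"dy": 0,"dz": 0.004,"roll": 0,"hand": 0},
    {"dx": 0,"dy": 0,"dz": 0.008,"roll": 0,"hand": 0},
    {"dx": 0,"dy": 0,"dz": 0.012,"roll": 0,"hand": 0},
    {"dx": 0,"dy": 0,"dz": 0.013,"roll": 0,"hand": 0},
    {"dx": 0,"dy": 0,"dz": 0.013,"roll": 0,"hand": 0},
  ],
)

```text
clock: 5.48
tool_pos: [0.511, -0.2696, 0.1044]
tcp_rot: [3.081, 0.611, 0.001]
wrist_force: [-2.8, -0.1, 12.3]
width: 0.001
finger_force: 6.1
```

Request:
arm_command(
  steps=[
    {"dx": 0,"dy": 0,"dz": 0.002,"roll": 0,"hand": 0},
    {"dx": 0,"dy": 0,"dz": 0.004,"roll": 0,"hand": 0},
    {"dx": 0,"dy": 0,"dz": 0.004,"roll": 0,"hand": 0},
    {"dx": 0,"dy": 0,"dz": 0.004,"roll": 0,"hand": 0},
  ],
)

```text
clock: 5.98
tool_pos: [0.5114, -0.2698, 0.1018]
tcp_rot: [3.08, 0.611, 0.003]
wrist_force: [-5.9, 2.0, 21.5]
width: -0.001
finger_force: 10.9
```

The force has jumped past 14 N at z = 0.102, so the key is on its hard end. Next I'll release it and retreat straight up.

Request:
arm_command(
  steps=[
    {"dx": 0,"dy": 0,"dz": -0.02,"roll": 0,"hand": 0},
    {"dx": 0,"dy": 0,"dz": -0.05,"roll": 0,"hand": 0},
    {"dx": 0,"dy": 0,"dz": -0.1,"roll": 0,"hand": 0},
    {"dx": 0,"dy": 0,"dz": -0.13,"roll": 0,"hand": 0},
    {"dx": 0,"dy": 0,"dz": -0.13,"roll": 0,"hand": 0},
  ],
)

```text
clock: 6.6
tool_pos: [0.5116, -0.2697, 0.2316]
tcp_rot: [3.079, 0.611, 0.005]
wrist_force: [0.1, 0.9, -0.8]
width: -0.001
finger_force: 0.0
```

```bash
python3 - <<'E'
from h import *
q=robot.sense();print(q['clock'],q['tool_pos'],q['wrist_force'],q['finger_force'])
s=snap('scene'); p=s['pixels'][130:350,180:400,::-1]
cv2.imwrite('pics/c3.png',cv2.resize(p,None,fx=2.7,fy=2.7,interpolation=2))
E
```

```text
6.6 [ 0.5116417  -0.26972385  0.2316315 ] [ 0.08631871  0.90072646 -0.7689352 ] 0.0
```

View pics/c3.png

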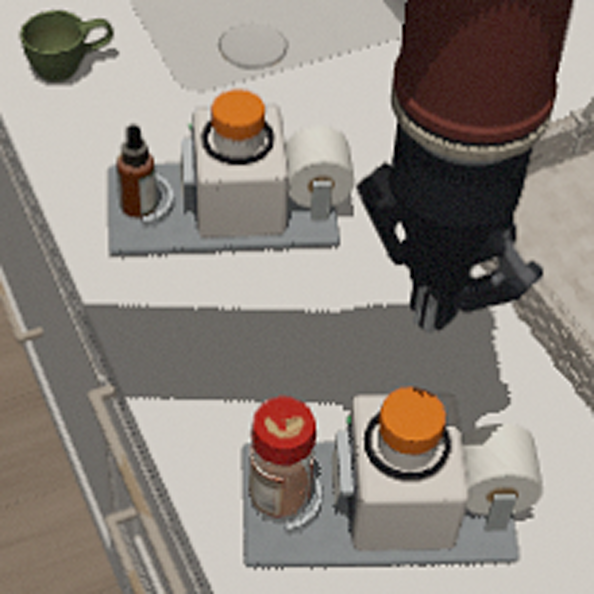

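Both keys are up with their white shafts showing, at crop pixels (413,420) and (238,113). The jar and bottle are upright in place, and the gripper is clear of everything.

```bash
python3 -c "
from workcell import ticket; print(ticket.finish_job())"
```

```text
the job is handed in; nothing more can be done
None
```

I held the spice labeller's key at its halfway stop for over a second, pressed it fully down and let it come back up. The other key, the jar and the bottle were left in place, and I handed the job in at about 6.6 s; no verdict was returned.

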